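Pry open the belt unit and hold its sprung idler back

ROBOT

A 7-joint arm with a two-finger parallel gripper is mounted at the origin on a cart in front of the work surface, level with it; the furniture and walls round the work are solid. World frame = base frame: x ahead of the robot, y to its left, z up, the work surface at z = 0. Lengths are in m, angles in rad, forces in N, time in s.
With the tool pointing down it reaches from about 0.425 to 0.95 m from the base axis. Payload 4.7 kg.
Tool frame: the origin (TCP) lies between the finger pads; the fingertips stand 25 mm ahead of it and the grasp point (between the pads) lies 6 mm ahead of it; x points along the fingers, z is the direction in which the jaws open and shut, and the axes are right-handed (so a half turn about x gives the same grasp; the last joint's range is limited). The gripper opens to 85 mm and grips with 20 to 120 N. Pads are 22 mm wide; open, the fingers measure 114 mm over their backs; the gripper's body (76 mm by 85 mm) begins 54 mm behind the grasp point. The pads swing forward as they close: fully open they stand 13 mm farther back than shut.
Start: joints at [-1.353, 0.469, -0.049, 1.532, 0.024, 1.141, -0.082], TCP at [0.165, 0.655, 0.256] pointing down, gripper open.
Joint ranges: [-2.59, 2.59], [-0.33, 1.99], [-1.39, 1.29], [0.1, 2.45], [-1.04, 4.18], [0.21, 1.99], [-2.66, 2.66]. Speed limits (rad/s): [2.57, 2.57, 3.14, 3.14, 3.14, 3.14, 3.14].

INTERFACE

Orientations are given as a 3x3 rotation matrix whose columns are the frame's x, y, z axes.
In Python, from rig import * gives the robot as it stands. Calls block until the motion is done:
- movep(position, orientation): joint-space move of the TCP to a pose.
- move_l(position, attitude=None, feed=0.15, until_force=None): straight line of the TCP; attitude=None keeps the orientation; feed is the mean speed in m/s. With until_force (N) it stops when the force on the tool has changed by that much, and returns True; else False.
- move_joints(angles): joint-space move.
- command_gripper(opening, newtons=None): finger opening in m; newtons is the grip in N (None keeps the last); returns when the fingers have stopped.
- sleep(seconds).
- inverse_kinematics(position, orientation): joint angles nearest the present ones, or None.
- sense(): the state.
- camera(name): name is "scene" or "top"; returns (picture, depth): 400x640x3 uint8, red, green, blue; 400x640 float32, m along the optical axis (not along the pixel's ray), 0 where there is no reading.
- camera_params(name): a dict with "K" (3x3 intrinsics, pixels), "position" and "rotation" of the camera in the world. Camera axes: x right, y down, z forward; pixel columns grow to the right and rows downward; lengths in m; the calibration is good to about 2 mm. A picture is of the moment at which its call begins. camera_params takes no time and is no camera call.
A pose or a line that the arm cannot do raises Unreachable and nothing moves.
- finish_job(): hands the job in, once; it reports no verdict.
The state is a dict: "time_s": time; "joint_pos": joint angles; "qd": joint speeds; "joint_efforts": joint torques, N m; "position": TCP position; "tcp_rot": TCP orientation; "wrist_force": force on the tool from outside, world axes, zero at the start; "ft_torque": the same for the moment, N m; "finger_gap": finger opening in m.
Only numpy, scipy, OpenCV 4.12 (cv2) and the standard library are available. Lean on these libraries where they do the work, as an engineer would, in place of code of your own. Each camera call takes 0.05 s, during which the arm holds its last target.

TASK

Put the blade of the blue screwdriver into the slot under the yellow lip at the front of the blue belt unit and pry its sprung cover up until it swings right open; keep the gripper itself off the cover while it opens. Then push the orange plate of the spring-loaded idler carriage fully back, past the click of its pawl and up to its stop, and finish while still holding it there with the screwdriver or the fingers, so that I can hook a new belt on. Leave the red screwdriver, the black brush, the solder spool and the black charger where they are.

Things in the scene. Friction and masses are not known exactly. Their poses are not given: they have to be found in the camera images.
- driver_c: blue precision screwdriver, loose, 160 mm long, about 40 g, lying flat. Origin: underside, middle of its length; x runs from the handle to the blade, z up. The ribbed handle (18 mm wide, 17 mm high) spans x = -80 to +20 mm, the round steel blade (3.6 mm diameter) x = +20 to +80 mm, its axis 9 mm above the underside. Where it lies changes; it may swap places with the red screwdriver and the brush.
- blade_tip (a point): the blade's point, on the blade axis, 80 mm from the screwdriver's origin
- unit: belt unit, 124 x 124 mm, fixed to the bench; grey base 22 mm high under a blue cover that reaches up to 70 mm. Origin: underside, centre; x points from its front (slot) to its back (hinge), z up. The cover is 120 mm wide and lies over x = -62 to +62 mm. The base's top is at 22 mm.
- slot (a point): middle of the pry slot's mouth in the front of the unit (unit frame x = -62, y = 0, z = 28 mm). The slot lies between the base's top (22 mm) and the underside of the cover's front edge and yellow lip (34 mm), is 70 mm wide (y = -35 to +35 mm) and open to the inside; the cover's front wall is 3 mm thick and 26 mm of free depth lies behind the mouth, then comes the orange plate.
- cover_lip (a point): front edge of the underside of the yellow lip (68 mm wide, 3 mm thick, sticking out 8 mm forward of the cover's front wall), 34 mm above the bench when shut; moves with the cover.
- cover_shell (a joint): opening angle of the blue cover about its hinge along the back edge of the unit (unit frame x = 60, z = 24 mm): 0 shut, 1.9 rad fully open, leaning back. A snap catch holds it; an upward push of about 2 to 3 N at the lip, raising it by about 5 mm, frees it (a screwdriver held level may tip a little in the grip meanwhile, so the hand rises farther), and a spring then swings it fully open by itself in 1 to 2 s, where it stays.
- idler (a joint): travel of the idler carriage along unit +x in m: 0 at rest, 0.030 at its hard stop. Its spring pushes back with 3 N at 0 and about 7 N at the stop; the pawl adds up to about 3 N more between 0.007 and 0.020, then drops in with a click. Let go, the carriage springs back onto the pawl at about 0.020.
- push_plate (a point): middle of the front face of the carriage's orange upright plate, 42 mm wide, 34 mm high (26 to 60 mm above the bench), facing the unit's front; at unit frame x = -36, y = 0, z = 43 mm when the carriage is at rest; moves with the carriage. Under the cover until that is open; nothing stands in front of it then.
- pawl (a joint): brass spring pawl beside the carriage, m: 0 dropped in, grows to about 0.004 while the carriage's ridge rides past it
- pen_a: red screwdriver, loose, 130 x 12 x 12 mm, origin at the centre of its underside; to be left alone
- brush: black brush, loose, 132 x 16 x 9 mm, origin at the centre of its underside; to be left alone
- solder_spool: black and white spool of solder, loose, 53 mm diameter, 36 mm high, right of the unit, origin at the centre of its underside; to be left alone
- usb_supply: black charger block, loose, 56 x 75 x 26 mm, near the right front edge, origin at the centre of its underside; to be left alone

How it is judged:
On the way, in this order (a step that is already met when the one before it is completed fails the run):
1. the screwdriver's blade is in the slot under the lip and presses the cover up (contact force between driver_c and cover_shell above 1 N and value of joint cover_shell below 0.5 rad and x of blade_tip in the frame of unit above -0.07 m and z of blade_tip in the frame of unit above 0.018 m), for 0.02 s.
2. the cover has swung open (value of joint cover_shell above 1.6 rad), for 0.1 s.
3. the carriage is pushed back past the click and the pawl has dropped in (value of joint idler above 0.0235 m and value of joint pawl below 0.0015 m), for 0.1 s.
At the end, for the whole second after the job is handed in: Cover open over 1.6 rad; carriage held within 5 mm of its stop (travel over 25 mm), pawl dropped in, pressed with over 2 N by the fingers or the screwdriver gripped in them; red screwdriver, brush, spool and charger within 30 mm of their start (value of joint idler above 0.025 m and value of joint pawl below 0.0015 m and value of joint cover_shell above 1.6 rad and (contact force between the fingers and idler above 2 N or (contact force between driver_c and idler above 2 N and contact force between the fingers and driver_c above 2 N)) and distance of each of pen_a, brush, solder_spool, usb_supply from where it was at the start of the episode below 0.03 m); the arm keeps its last pose, push and grip.
It fails at once if the gripper touches the cover while it is still opening (contact force between the arm and cover_shell above 1 N and value of joint cover_shell below 1 rad).
It fails at once if the fingers touch the cover while it is still opening (contact force between the fingers and cover_shell above 1 N and value of joint cover_shell below 1 rad).
It fails at once if the other things on the bench are disturbed (distance of any of pen_a, brush, solder_spool, usb_supply from where it was at the start of the episode above 0.03 m).
It also fails if it takes over 42 s, if anything falls off the work surface, if the arm or the gripper's body presses on something with over 40 N, if the wrist force passes 120 N, or if a joint passes its speed limit or range.

## Working session

There is one attempt and no reset: what is moved stays moved. The work goes in short steps, each a Python script; the robot and the scene stay as the last script left them, time stands still between calls to the robot, and variables do not carry over. Pictures are saved under pics/ and viewed, and the job is handed in when it is done.

```bash
ls; mkdir -p pics; python3 - <<'E'
from rig import *
import cv2,numpy as np
s=sense();print(s)
for n in("scene","top"):
    p,d=camera(n);cv2.imwrite(f"pics/{n}0.png",p[:,:,::-1]);np.save(f"{n}0.npy",d)
    print(camera_params(n))
E
```

```text
pics
{'time_s': 0.0, 'joint_pos': array([-1.35291472,  0.46946116, -0.04860081,  1.53368785,  0.0241021 ,
        1.14097571, -0.08226347]), 'qd': array([ 0.00120021, -0.00029446, -0.00012589,  0.00037794,  0.00092747,
       -0.0002838 ,  0.00099987]), 'joint_efforts': array([-7.44099771e-05, -5.10310078e+01, -4.72354610e-02, -2.37709737e+01,
        1.06130095e-02,  7.56403024e-03, -6.91297387e-06]), 'position': array([0.16474771, 0.65404309, 0.25525066]), 'tcp_rot': array([[-4.07613494e-04, -9.69721769e-01,  2.44212049e-01],
       [-1.90316313e-03,  2.44212380e-01,  9.69719904e-01],
       [-9.99998106e-01, -6.95044501e-05, -1.94508298e-03]]), 'wrist_force': array([ 0.45234257, -0.72594286,  0.75404753]), 'ft_torque': array([ 0.04830869,  0.03013403, -0.00628482]), 'finger_gap': 0.08560244678529416}
{'K': array([[416.40180049,   0.        , 322.3107997 ],
       [  0.        , 416.40180049, 200.29754481],
       [  0.        ,   0.        ,   1.        ]]), 'position': array([-0.4189439 , -0.5104711 ,  1.03261171]), 'rotation': array([[ 4.84309515e-01, -5.81682763e-01,  6.53520816e-01],
       [-8.74896583e-01, -3.21560605e-01,  3.62152931e-01],
       [-5.11568033e-04, -7.47157240e-01, -6.64647123e-01]])}
{'K': array([[487.8489084 ,   0.        , 325.3667945 ],
       [  0.        , 487.8489084 , 197.75064185],
       [  0.        ,   0.        ,   1.        ]]), 'position': array([0.22341849, 0.01115326, 1.48377098]), 'rotation': array([[ 2.66303985e-02, -9.75622384e-01,  2.17834308e-01],
       [-9.99645287e-01, -2.60666588e-02,  5.46165818e-03],
       [ 3.49696605e-04, -2.17902486e-01, -9.75970483e-01]])}
```

View pics/scene0.png

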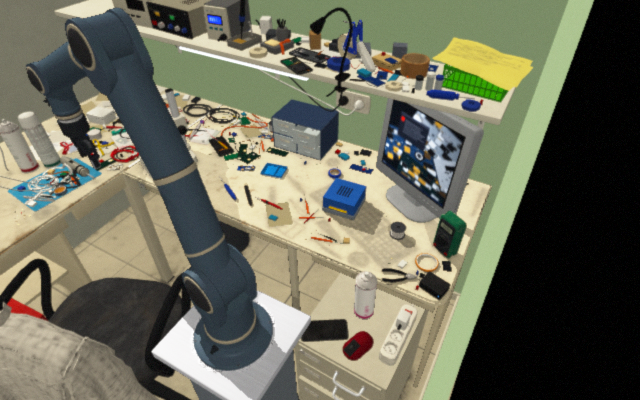

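View pics/top0.png

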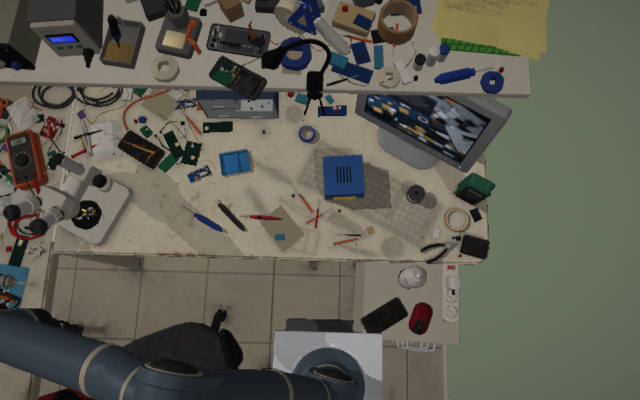

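The top view shows the blue driver around (205,219), the brush at (232,215), the red driver at (262,217), the unit at (344,177) and the spool at (416,193). I'll zoom in on these.

```bash
python3 - <<'E'
import cv2,numpy as np
t=cv2.imread("pics/top0.png");s=cv2.imread("pics/scene0.png")
cv2.imwrite("pics/z1.png",cv2.resize(t[140:260,170:400],None,fx=3.4,fy=3.4,interpolation=cv2.INTER_CUBIC))
cv2.imwrite("pics/z2.png",cv2.resize(s[150:250,210:420],None,fx=3.8,fy=3.8,interpolation=cv2.INTER_CUBIC))
E
```

```text
(no output)
```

View pics/z1.png

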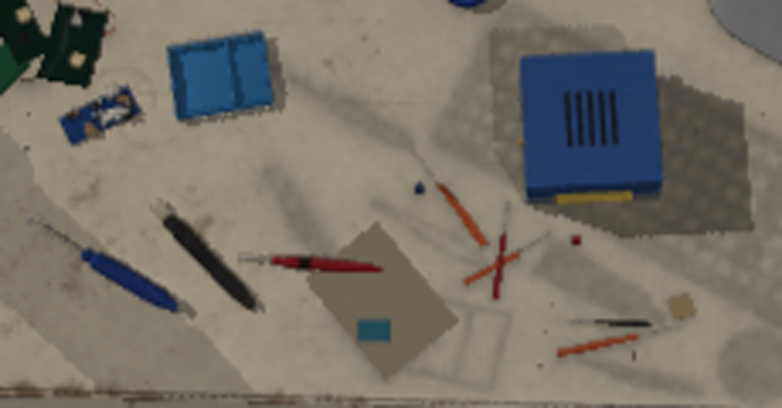

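View pics/z2.png

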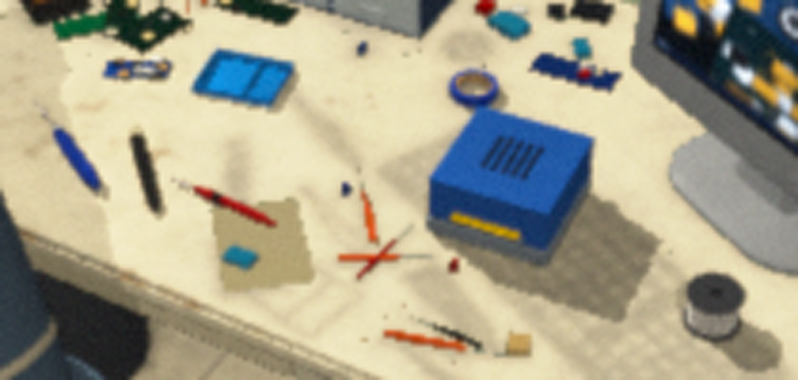

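```bash
cat > h.py <<'E'
import cv2,numpy as np
def ray(P,uv,z):
    K,R,p=P["K"],P["rotation"],P["position"]
    d=R@np.linalg.inv(K)@np.array([uv[0],uv[1],1.]); return p+d*(z-p[2])/d[2]
def cast(P,uvs,z): return np.array([ray(P,u,z) for u in np.atleast_2d(uvs)])
E
cat > m.py <<'E'
from rig import *
from h import *
for n in ("top","scene"):
    P=camera_params(n); im=cv2.imread(f"pics/{n}0.png"); hsv=cv2.cvtColor(im,cv2.COLOR_BGR2HSV)
    m=cv2.inRange(hsv,(105,120,50),(128,255,255))
    nl,lab,st,ce=cv2.connectedComponentsWithStats(m)
    for i in range(1,nl):
        if st[i,4]<60: continue
        c=ray(P,ce[i],0.01)
        if not(0.2<c[0]<0.9 and -0.5<c[1]<0.6): continue
        print(n,st[i],ce[i].round(1),c.round(3))
        ys,xs=np.where(lab==i);pts=np.c_[xs,ys]
        if st[i,4]<500:
            W=cast(P,pts,0.009)[:,:2];mu=W.mean(0);u,s,v=np.linalg.svd(W-mu);a=v[0];
            t=(W-mu)@a;q=(W-mu)@v[1]; print(" handle mean",mu,"axis",a,np.degrees(np.arctan2(a[1],a[0])),"t",t.min(),t.max(),"w",q.min(),q.max(),"mid",mu+a*(t.min()+t.max())/2)
        else:
            # top face: brighter
            V=hsv[ys,xs,2];print(np.percentile(V,[5,25,50,75,95]))
    m=cv2.inRange(hsv,(20,120,100),(35,255,255));nl,lab,st,ce=cv2.connectedComponentsWithStats(m)
    for i in range(1,nl):
        if st[i,4]>15 and abs(ray(P,ce[i],0.03)[1])<.3 and ray(P,ce[i],.03)[0]<.8:
            ys,xs=np.where(lab==i);l=np.array([xs[xs<xs.min()+2].mean(),ys[xs<xs.min()+2].mean()]);r=np.array([xs[xs>xs.max()-2].mean(),ys[xs>xs.max()-2].mean()])
            print(n,"yellow",st[i],ce[i],cast(P,[ce[i],l,r],0.0355).round(4))
E
python3 m.py
```

```text
top [368  95  32  15 207] [383.  101.3] [ 0.877 -0.159  0.01 ]
 handle mean [ 0.87780611 -0.15884911] axis [-0.07921069 -0.9968579 ] -94.54319754672208 t -0.04790116301970708 0.05242263520193112 w -0.027013091965510418 0.021789200099279992 mid [ 0.87762703 -0.16110274]
top [324 106  22  10 148] [334.7 111.1] [ 0.839 -0.003  0.01 ]
 handle mean [ 0.83955783 -0.00294078] axis [-0.03905632  0.99923701] 92.23833174157545 t -0.03371496754119615 0.034300547521778815 w -0.013677307374984076 0.017385836879537278 mid [ 0.83954639 -0.00264822]
top [409 108  11  13  73] [413.2 113.8] [ 0.837 -0.256  0.01 ]
 handle mean [ 0.83721994 -0.2560328 ] axis [-0.94926363 -0.3144814 ] -161.67049046833287 t -0.020855391889488564 0.02368376356176334 w -0.01540262644591316 0.01683860406199299 mid [ 0.83587751 -0.25647754]
top [299 127  16  15  64] [306.7 135.3] [0.754 0.084 0.01 ]
 handle mean [0.75483357 0.08442359] axis [-0.02454761 -0.99969866] -91.40661599986034 t -0.02513548908341152 0.023460516792037433 w -0.01940725220946024 0.02863536540424519 mid [0.75485413 0.08526083]
top [ 323  155   42   43 153
[... 162 characters left out ...]
] axis [-0.48066635 -0.87690356] -118.72893130566892 t -0.049808715927541096 0.048907211594379725 w -0.007660393602323488 0.007525827882752344 mid [0.46701865 0.37841331]
top yellow [334 196  22   4  51] [343.78431373 197.64705882] [[ 0.5485 -0.0367  0.0355]
 [ 0.5466 -0.0085  0.0355]
 [ 0.5507 -0.069   0.0355]]
scene [ 323  172   43   44 1043] [344.1 194.9] [ 0.653 -0.01   0.01 ]
[ 89. 104. 158. 168. 173.]
scene yellow [329 206  18   7  42] [337.4047619  209.30952381] [[ 0.5454 -0.0367  0.0355]
 [ 0.5437 -0.0065  0.0355]
 [ 0.5491 -0.0667  0.0355]]
scene yellow [344 238   5   5  17] [345.70588235 240.05882353] [[ 0.428  -0.128   0.0355]
 [ 0.4254 -0.1248  0.0355]
 [ 0.4298 -0.1337  0.0355]]
```

```bash
cat > m2.py <<'E'
from rig import *
from h import *
for n in ("top","scene"):
    P=camera_params(n); im=cv2.imread(f"pics/{n}0.png"); hsv=cv2.cvtColor(im,cv2.COLOR_BGR2HSV)
    m=cv2.inRange(hsv,(100,110,90 if n=="top" else 130),(130,255,255))
    m=cv2.morphologyEx(m,cv2.MORPH_CLOSE,np.ones((5,5)))
    nl,lab,st,ce=cv2.connectedComponentsWithStats(m)
    for i in range(1,nl):
        c=ray(P,ce[i],0.07)
        if st[i,4]>300 and 0.5<c[0]<0.7 and abs(c[1])<0.15:
            ys,xs=np.where(lab==i);W=cast(P,np.c_[xs,ys],0.07)[:,:2]
            r=cv2.minAreaRect((W*1000).astype(np.float32));print(n,"top face",st[i],W.mean(0),r)
    m=cv2.inRange(hsv,(105,100,35),(130,255,255))
    nl,lab,st,ce=cv2.connectedComponentsWithStats(m)
    for i in range(1,nl):
        c=ray(P,ce[i],0.009)
        if st[i,4]>20 and np.hypot(c[0]-.467,c[1]-.378)<0.05:
            ys,xs=np.where(lab==i);W=cast(P,np.c_[xs,ys],0.009)[:,:2];mu=W.mean(0);v=np.linalg.svd(W-mu)[2];t=(W-mu)@v[0]
            print(n,st[i],mu,v[0],np.degrees(np.arctan2(v[0,1],v[0,0])),t.min(),t.max(),"mid",mu+v[0]*(t.min()+t.max())/2)
    d=np.load(f"{n}0.npy")
E
python3 m2.py
python3 - <<'E'
import cv2
im=cv2.imread("pics/scene0.png")[175:210,215:245];cv2.imwrite("pics/z3.png",cv2.resize(im,None,fx=16,fy=16,interpolation=cv2.INTER_NEAREST))
E
```

```text
top top face [ 323  155   42   40 1501] [ 0.61146743 -0.03232519] ((612.2643432617188, -32.55774688720703), (118.35802459716797, 118.66374206542969), 4.339626789093018)
top [194 214  28  17 141] [0.46662993 0.37798255] [-0.4807726  -0.87684531] -118.73587402534945 -0.04992254168001091 0.048793374461016024 mid [0.46690136 0.3784776 ]
scene top face [323 172  43  34 738] [ 0.60883889 -0.02941132] ((622.6522827148438, -12.72039794921875), (150.96429443359375, 153.99388122558594), 5.045257568359375)
scene [225 184  11  15  57] [0.46265576 0.37894483] [-0.50057054 -0.86569575] -120.03775402663828 -0.050810027523541315 0.04606736132898496 mid [0.46384278 0.38099768]
```

View pics/z3.png

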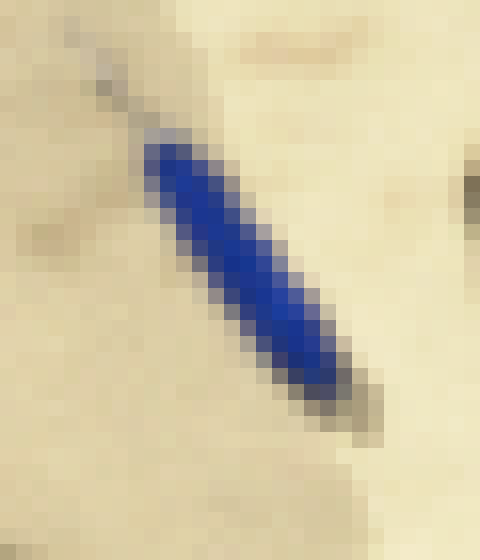

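```bash
cat >> h.py <<'E'
U=np.array([0.612,-0.0325,0]);YAW=np.radians(4.4)
ux=np.array([np.cos(YAW),np.sin(YAW),0]);uy=np.array([-np.sin(YAW),np.cos(YAW),0])
def uw(x,y,z): return U+ux*x+uy*y+np.array([0,0,z])
def Rd(d,s=-1):  # tool down, driver dir d = s*tool y
    x=np.array([0,0,-1.]);y=s*np.asarray(d)/np.linalg.norm(d);return np.c_[x,y,np.cross(x,y)]
A=np.radians(60.9);da=np.array([np.cos(A),np.sin(A),0]);HC=np.array([0.4665,0.3785,0])
E
python3 - <<'E'
from rig import *
from h import *
g=HC+da*0.022
for s in(-1,1):
    for p,d in((g+[0,0,.12],da),(g+[0,0,.0275],da),(uw(-.16,0,.15),ux),(uw(-.15,0,.0465),ux),(uw(-.09,0,.06),ux)):
        q=inverse_kinematics(p,Rd(d,s));print(s,p.round(3),None if q is None else np.round(q,2))
P=camera_params("top")
print(cast(P,[[218,200],[246,231],[181,206],[241,216],[284,220]],.006).round(3))
E
```

```text
-1 [0.477 0.398 0.12 ] [-0.6   0.54 -0.22  1.78  0.15  0.84  1.74]
-1 [0.477 0.398 0.028] [-0.6   0.66 -0.23  1.83  0.22  0.68  1.68]
-1 [ 0.452 -0.045  0.15 ] [-0.47  0.27  0.56  2.17 -0.21  0.75  1.88]
-1 [ 0.462 -0.044  0.046] [-0.23  0.46  0.29  2.21 -0.27  0.5   1.91]
-1 [ 0.522 -0.039  0.06 ] [-0.25  0.5   0.31  2.07 -0.26  0.6   1.89]
1 [0.477 0.398 0.12 ] [-1.04  0.55  0.39  1.81 -0.27  0.84 -1.03]
1 [0.477 0.398 0.028] [-1.01  0.67  0.34  1.85 -0.34  0.67 -0.98]
1 [ 0.452 -0.045  0.15 ] [-0.81  0.39  1.02  2.19 -0.46  0.8  -0.98]
1 [ 0.462 -0.044  0.046] [-0.62  0.58  0.81  2.23 -0.75  0.62 -0.75]
1 [ 0.522 -0.039  0.06 ] [-0.56  0.6   0.74  2.09 -0.64  0.69 -0.89]
[[0.537 0.352 0.006]
 [0.443 0.259 0.006]
 [0.515 0.465 0.006]
 [0.489 0.277 0.006]
 [0.48  0.145 0.006]]
```

```bash
python3 - <<'E'
from rig import *
from h import *
g=HC+da*0.022;R=Rd(da)
movep(g+[0,0,.11],R);print(sense()["time_s"])
command_gripper(0.045)
move_l(g+[0,0,.0275],feed=.12)
s=sense();print(s["time_s"],s["position"],g)
command_gripper(0.0,110)
s=sense();print(s["time_s"],s["finger_gap"],s["wrist_force"])
move_l(g+[0,0,.14],feed=.2)
for n in("top","scene"):
    p,d=camera(n);cv2.imwrite(f"pics/{n}1.png",p[:,:,::-1])
t=cv2.imread("pics/top1.png")[150:260,150:300];cv2.imwrite("pics/t1z.png",cv2.resize(t,None,fx=5,fy=5))
t=cv2.imread("pics/scene1.png")[100:230,150:310];cv2.imwrite("pics/s1z.png",cv2.resize(t,None,fx=4,fy=4))
s=sense();print(s["time_s"],s["finger_gap"])
E
```

```text
1.6917
3.0083 [0.4775842  0.39817674 0.028023  ] [0.47719938 0.39772299 0.        ]
3.4083 0.013278347701979793 [-0.9366502  -1.8116532   5.54594032]
4.225 0.013139949507064605
```

View pics/t1z.png

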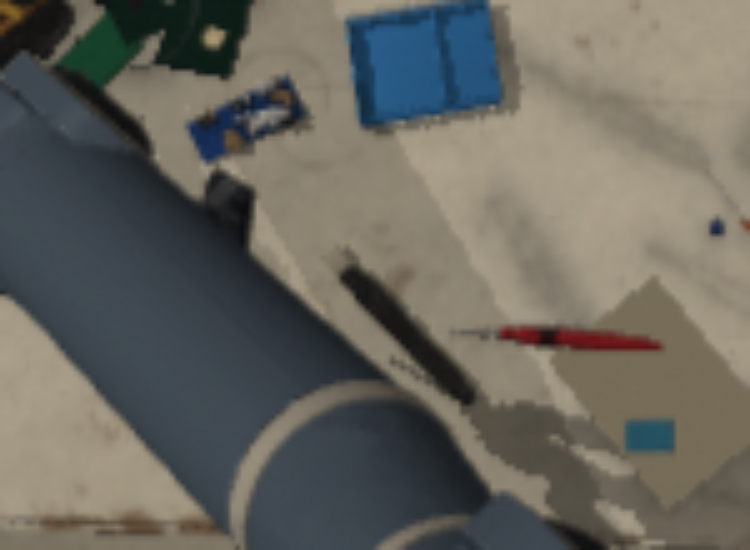

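View pics/s1z.png

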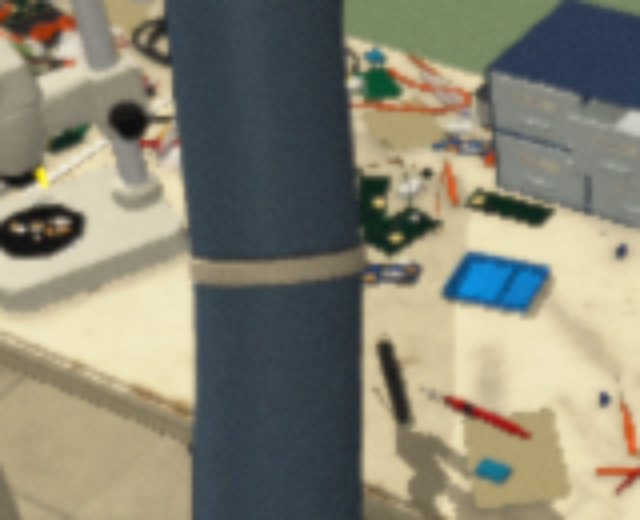

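The arm hides the grip in both views: its forearm covers the driver's old place near top (200,220). The gap stays at 13 mm, so something is held. I'll carry it to a point in front of the unit and look again there.

```bash
python3 - <<'E'
from rig import *
from h import *
movep(uw(-.175,0,.15),Rd(ux))
for n in("top","scene"):
    p,d=camera(n);cv2.imwrite(f"pics/{n}2.png",p[:,:,::-1])
t=cv2.imread("pics/top2.png")[140:250,270:420];cv2.imwrite("pics/t2z.png",cv2.resize(t,None,fx=5,fy=5))
t=cv2.imread("pics/scene2.png")[130:260,230:390];cv2.imwrite("pics/s2z.png",cv2.resize(t,None,fx=4.5,fy=4.5))
s=sense();print(s["time_s"],s["finger_gap"],s["position"],s["joint_pos"])
E
```

```text
5.9583 0.013139543118397394 [ 0.43815089 -0.04473861  0.14992727] [-0.1019552   0.22699313  0.12383868  2.18455668 -0.04197487  0.73197639
  1.70020177]
```

View pics/t2z.png

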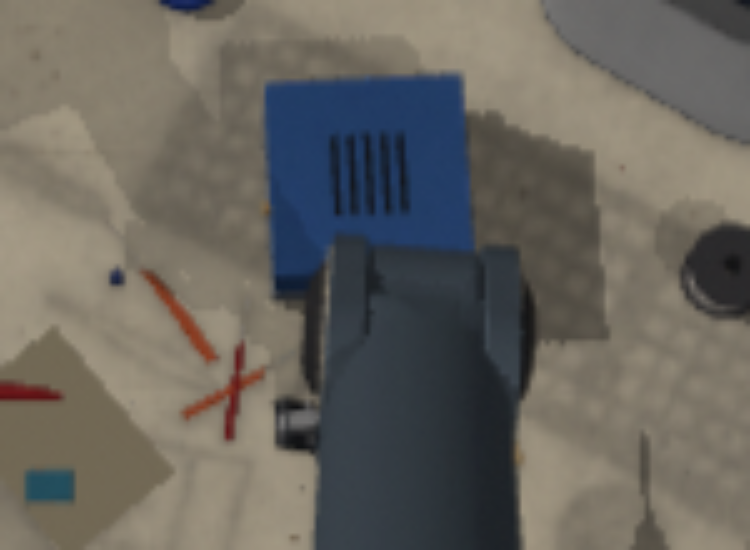

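View pics/s2z.png

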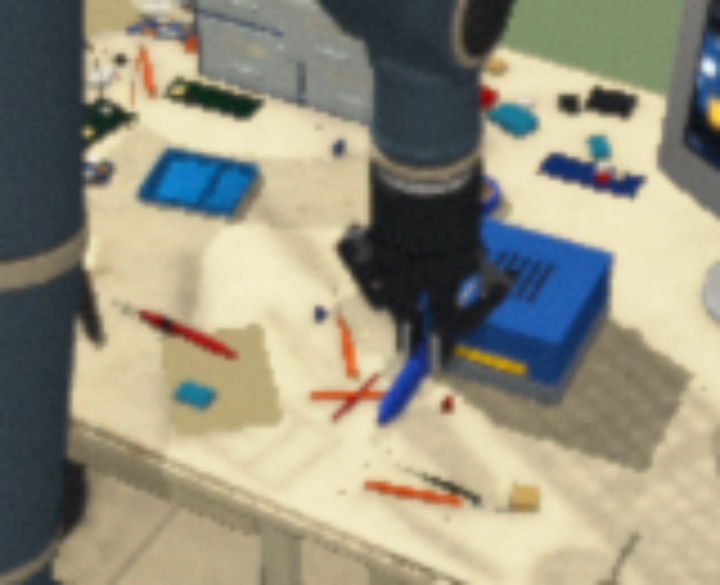

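```bash
cat >> h.py <<'E'
def proj(P,w):
    c=P["rotation"].T@(np.asarray(w)-P["position"]);u=P["K"]@c;return u[:2]/u[2]
E
python3 - <<'E'
from rig import *
from h import *
P=camera_params("scene");s=sense();T=s["position"]
for x in(-72,-40,-15,28,88): print(x,(proj(P,T+ux*x/1000-[0,0,.0185])).round(1))
im=cv2.imread("pics/scene2.png");hsv=cv2.cvtColor(im,cv2.COLOR_BGR2HSV)
m=cv2.inRange(hsv,(105,110,60),(130,255,255));m[:190]=0;m[235:]=0;m[:,:300]=0;m[:,328:]=0
ys,xs=np.where(m);print(np.c_[xs,ys].min(0),np.c_[xs,ys].max(0))
for y in range(190,228):
    r=xs[ys==y]
    if len(r):print(y,r.min(),r.max(),end="; ")
t=im[185:232,295:345];cv2.imwrite("pics/s2zz.png",cv2.resize(t,None,fx=12,fy=12,interpolation=cv2.INTER_NEAREST))
E
```

```text
-72 [315.2 222.6]
-40 [319.6 216. ]
-15 [322.9 211.1]
28 [328.4 202.8]
88 [335.7 191.8]
[314 195] [325 223]
195 323 324; 196 323 324; 197 323 324; 198 323 324; 199 324 324; 200 324 324; 201 324 325; 202 324 325; 203 324 325; 204 324 324; 205 324 324; 206 323 324; 207 322 324; 208 322 324; 209 321 324; 210 320 324; 211 320 324; 212 319 324; 213 319 323; 214 318 322; 215 317 322; 216 317 321; 217 316 320; 218 315 320; 219 315 319; 220 315 318; 221 314 317; 222 314 316; 223 315 315;
```

View pics/s2zz.png

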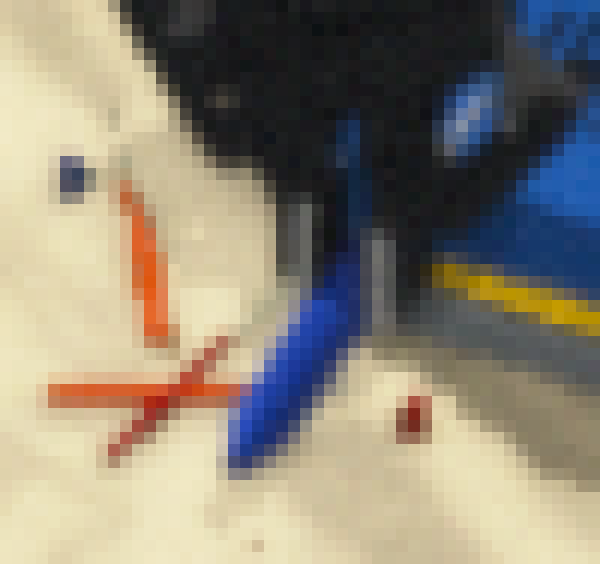

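The handle's butt shows at scene px (315,223). The level pose with the tip 88 mm ahead of the TCP predicts (315,222.6), so the grip is sound. Next is the guarded insertion.

```bash
python3 - <<'E'
from rig import *
from h import *
move_l(uw(-.175,0,.0470),feed=.15)
s=sense();print(s["time_s"],s["position"],s["wrist_force"])
h=move_l(uw(-.134,0,.0470),feed=.04,until_force=4)
s=sense();print(h,s["time_s"],(s["position"]-U)@ux,s["position"],s["wrist_force"],s["finger_gap"])
p,d=camera("scene");cv2.imwrite("pics/scene3.png",p[:,:,::-1])
t=p[130:260,230:390,::-1];cv2.imwrite("pics/s3z.png",cv2.resize(t,None,fx=4.5,fy=4.5))
E
```

```text
6.7917 [ 0.43808373 -0.04587736  0.04740548] [0.30147814 0.00635828 0.19776452]
False 7.9667 -0.1343751754236559 [ 0.4780223  -0.04282788  0.04694139] [ 0.38994057 -0.49798597  0.40903949] 0.01293038747906539
```

View pics/s3z.png

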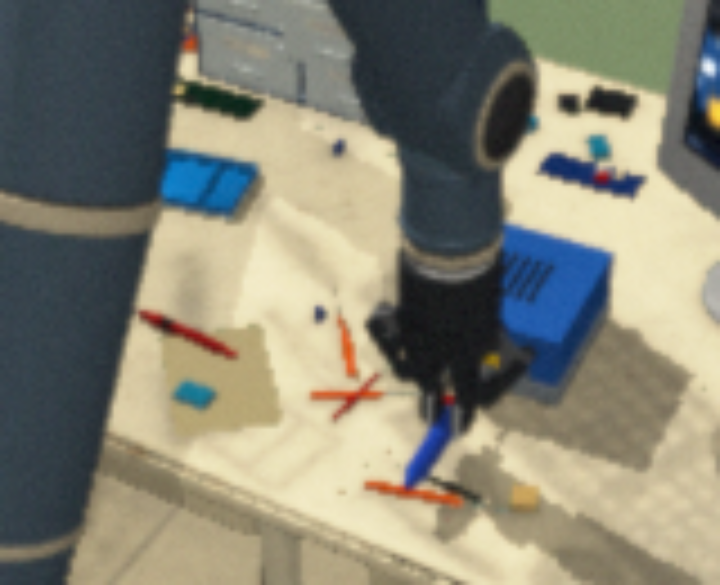

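No contact all the way to a tip position of about x = -46 mm, so the blade is inside the slot. Next I pry upward in small steps.

```bash
python3 - <<'E'
from rig import *
from h import *
b=sense()["wrist_force"];mx=0
for i in range(1,12):
    z=.047+.003*i
    move_l(uw(-.134,0,z),feed=.04)
    s=sense();f=s["wrist_force"]-b;print(round(s["time_s"],2),round(s["position"][2],4),f.round(2),s["ft_torque"].round(2))
    mx=max(mx,-f[2])
    if mx>2 and -f[2]<0.4*mx: print("released");break
sleep(.3)
p,d=camera("scene");cv2.imwrite("pics/scene4.png",p[:,:,::-1])
t=p[100:260,230:430,::-1];cv2.imwrite("pics/s4z.png",cv2.resize(t,None,fx=3.6,fy=3.6))
print(sense()["time_s"],sense()["finger_gap"])
E
```

```text
8.27 0.0503 [-1.21 -0.71 -0.81] [0.03 0.   0.  ]
8.52 0.0531 [-0.59 -0.26 -0.89] [-0.03  0.    0.01]
8.77 0.056 [-0.32 -0.63 -1.57] [0.03 0.12 0.03]
9.02 0.0594 [ 0.05 -0.37  0.08] [ 0.02 -0.   -0.02]
9.27 0.0623 [-0.12 -0.02 -0.33] [-0.02  0.01  0.03]
9.52 0.0652 [-1.22 -0.22 -0.39] [-0.03  0.02 -0.01]
9.77 0.0682 [-0.28 -0.02 -0.61] [-0.01 -0.   -0.03]
10.02 0.0712 [-0.62 -0.49 -0.18] [-0.02 -0.02 -0.03]
10.27 0.0742 [-0.88 -0.23 -0.25] [ 0.    0.04 -0.01]
10.52 0.0772 [-1.27  0.3  -0.72] [0.06 0.   0.06]
10.77 0.0802 [-0.73 -1.02 -0.93] [-0.01  0.02 -0.03]
11.1167 0.013189979289271197
```

View pics/s4z.png

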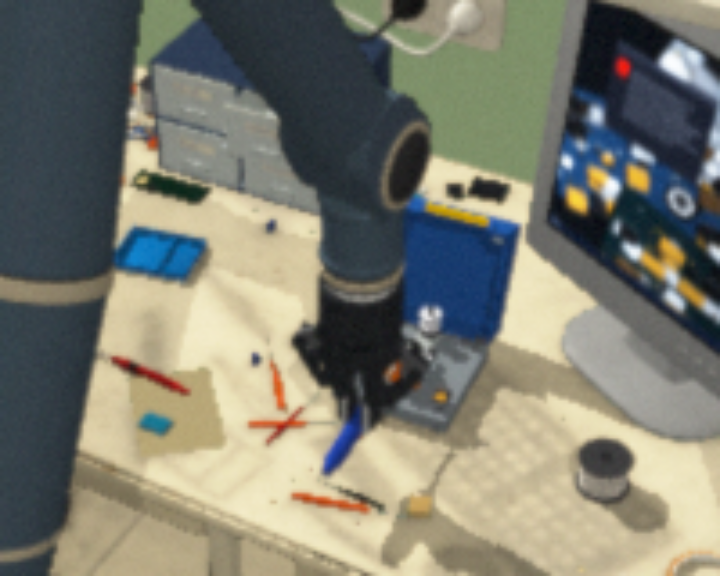

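The cover stands open: its inside shows at zoomed (460,260), and the lip is at the top at (457,215). The driver is still held. I'll check its tilt before pushing.

```bash
python3 - <<'E'
from rig import *
from h import *
P=camera_params("scene");s=sense();T=s["position"]
im=cv2.imread("pics/scene4.png");hsv=cv2.cvtColor(im,cv2.COLOR_BGR2HSV)
for x in(-72,-40,-15,28,88): print(x,(proj(P,T+ux*x/1000-[0,0,.019])).round(1))
m=cv2.inRange(hsv,(105,110,60),(130,255,255));m[:205]=0;m[240:]=0;m[:,:310]=0;m[:,335:]=0
ys,xs=np.where(m)
for y in range(205,240):
    r=xs[ys==y]
    if len(r):print(y,r.min(),r.max(),end="; ")
print(proj(P,uw(-.036,0,.043)),proj(P,uw(-.036,-.021,.060)),proj(P,uw(-.036,.021,.060)),proj(P,uw(-.036,-.021,.026)))
t=im[150:250,300:370];cv2.imwrite("pics/s4zz.png",cv2.resize(t,None,fx=6,fy=6,interpolation=cv2.INTER_CUBIC))
p,d=camera("top");t=p[130:260,280:410,::-1];cv2.imwrite("pics/t4z.png",cv2.resize(t,None,fx=4.6,fy=4.6))
E
```

```text
-72 [321.1 230.2]
-40 [325.1 223.9]
-15 [328.2 219.1]
28 [333.3 211.1]
88 [340.1 200.4]
213 329 329; 214 328 329; 215 328 329; 216 327 329; 217 326 329; 218 326 329; 219 325 329; 220 325 329; 221 324 328; 222 323 327; 223 323 327; 224 322 326; 225 322 326; 226 321 325; 227 320 324; 228 320 323; 229 320 322; 230 320 321; [341.06401976 202.48728177] [346.72877859 200.54745144] [335.73173855 197.27369524] [346.36204924 207.66737898]
```

View pics/s4zz.png

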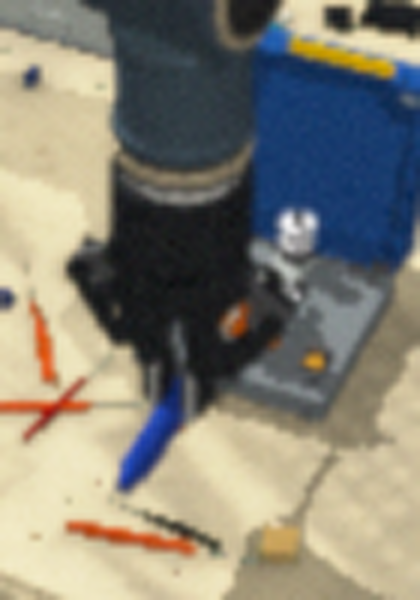

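View pics/t4z.png

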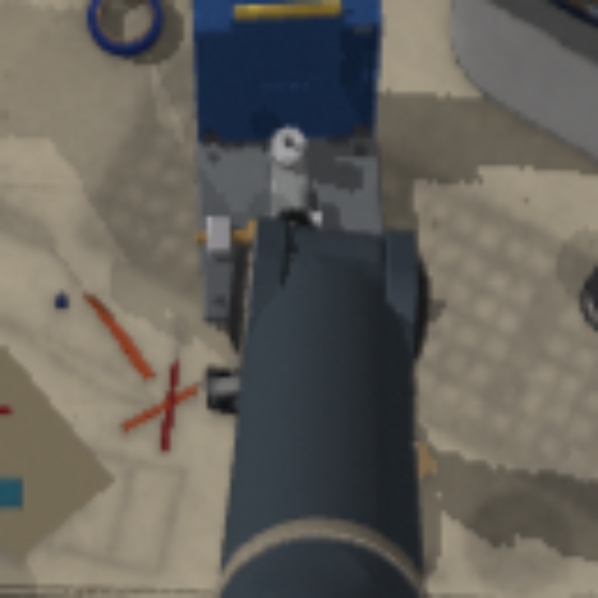

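The driver is level to within about 1°, with the butt at (320.5,230) against a predicted (321,230). Next I back off, lower the blade to the plate's mid height and push.

```bash
python3 - <<'E'
from rig import *
from h import *
move_l(uw(-.150,0,.080),feed=.15)
move_l(uw(-.150,0,.0615),feed=.1)
sleep(.1)
b=sense()["wrist_force"]
x=-.150;h=None
def rep():
    s=sense();f=s["wrist_force"]-b;print(round(s["time_s"],2),round(x,4),((s["position"]-U)@ux).round(4),s["position"][2].round(4),f.round(1),s["finger_gap"].round(4));return -f@ux
move_l(uw(-.128,0,.0615),feed=.06);x=-.128;rep()
while x<-.080:
    x+=.003
    move_l(uw(x,0,.0615),feed=.03)
    if rep()>13: break
sleep(.3);rep()
for n in("top","scene"):
    p,d=camera(n);cv2.imwrite(f"pics/{n}5.png",p[:,:,::-1])
t=cv2.imread("pics/top5.png")[120:240,280:420];cv2.imwrite("pics/t5z.png",cv2.resize(t,None,fx=4.6,fy=4.6))
t=cv2.imread("pics/scene5.png")[150:250,300:380];cv2.imwrite("pics/s5z.png",cv2.resize(t,None,fx=6,fy=6,interpolation=cv2.INTER_CUBIC))
E
```

```text
Traceback (most recent call last):
AttributeError: 'float' object has no attribute 'round'
```

```bash
python3 - <<'E'
from rig import *
from h import *
x=-.128
def rep():
    s=sense();f=s["wrist_force"];print(round(s["time_s"],2),round(x,4),round(float((s["position"]-U)@ux),4),round(float(s["position"][2]),4),f.round(1),round(float(s["finger_gap"]),4));return -f@ux
rep()
while x<-.080:
    x+=.003
    move_l(uw(x,0,.0615),feed=.03)
    if rep()>13: break
sleep(.3);rep()
for n in("top","scene"):
    p,d=camera(n);cv2.imwrite(f"pics/{n}5.png",p[:,:,::-1])
t=cv2.imread("pics/top5.png")[120:240,280:420];cv2.imwrite("pics/t5z.png",cv2.resize(t,None,fx=4.6,fy=4.6))
t=cv2.imread("pics/scene5.png")[150:250,300:380];cv2.imwrite("pics/s5z.png",cv2.resize(t,None,fx=6,fy=6,interpolation=cv2.INTER_CUBIC))
E
```

```text
12.38 -0.128 -0.1278 0.0614 [ 0.5 -0.6 -0.6] 0.013
12.62 -0.125 -0.125 0.0615 [-0.4 -0.2 -0.9] 0.0131
12.88 -0.122 -0.1232 0.0611 [-2.5  0.1 -0.1] 0.013
13.12 -0.119 -0.1196 0.0612 [-4.6 -0.6  0.2] 0.0133
13.38 -0.116 -0.1168 0.0612 [-5.  -1.3  0.1] 0.0132
13.62 -0.113 -0.1153 0.0609 [-7.6 -0.5  0.8] 0.0128
13.88 -0.11 -0.1134 0.0606 [-9.2 -1.1  1. ] 0.0133
14.12 -0.107 -0.1109 0.0605 [-10.   -1.7   2.1] 0.0129
14.38 -0.104 -0.1087 0.0603 [-10.4  -1.    2.5] 0.0133
14.62 -0.101 -0.1028 0.0608 [-4.6 -2.  -2.7] 0.0132
14.88 -0.098 -0.0998 0.0608 [-5.1 -3.4 -0.5] 0.0129
15.12 -0.095 -0.097 0.0607 [-6.6 -2.6 -1.6] 0.0131
15.38 -0.092 -0.0942 0.0606 [-6.4 -2.  -0.8] 0.0131
15.62 -0.089 -0.0931 0.0602 [-9.7 -2.8  0.3] 0.0133
15.88 -0.086 -0.0926 0.0595 [-13.7  -3.9   1.4] 0.0134
16.18 -0.086 -0.0926 0.0596 [-13.5  -3.2   0.4] 0.013
```

View pics/t5z.png

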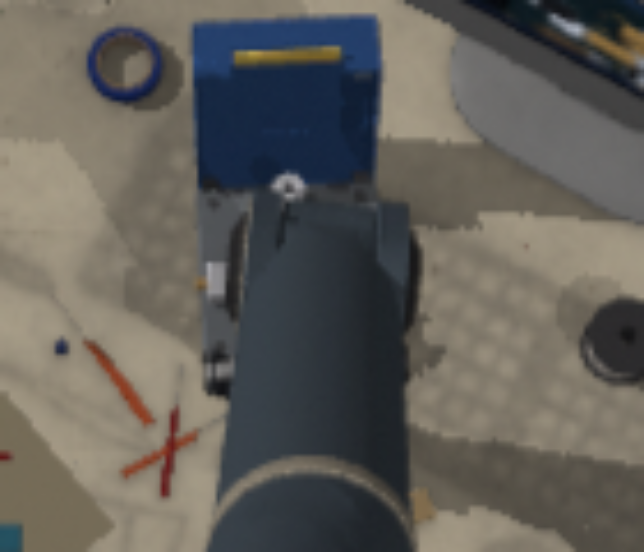

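View pics/s5z.png

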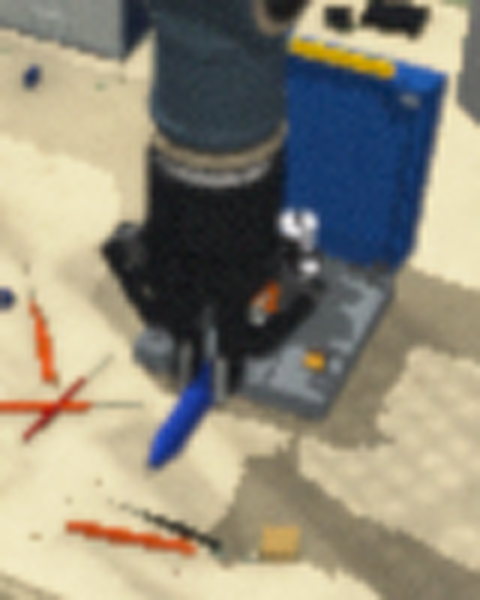

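The force profile fits the mechanism:

| Event | TCP x (mm) | Travel (mm) | Force |
|---|---|---|---|
| First contact | -123.5 | 0 | – |
| Pawl drop | about -104 | about 20 | 10.4 → 4.6 N |
| Hard rise at the stop | about -93 | about 30 | up to 13.5 N |

The pictures show the cover open and the orange plate set back. One quick check for slip and disturbed objects, then I hand in.

```bash
python3 - <<'E'
from rig import *
from h import *
P=camera_params("scene");T=sense()["position"];im=cv2.imread("pics/scene5.png");hsv=cv2.cvtColor(im,cv2.COLOR_BGR2HSV)
m=cv2.inRange(hsv,(105,110,60),(130,255,255));m[:205]=0;m[240:]=0;m[:,:310]=0;m[:,340:]=0
ys,xs=np.where(m);print("butt seen",xs[ys>=ys.max()-1].mean(),ys.max(),"pred",proj(P,T-ux*.072-[0,0,.019]))
a=cv2.imread("pics/top0.png").astype(int);b=cv2.imread("pics/top5.png").astype(int)
# red driver, spool, charger, brush patches
for n,(u,v,w,h) in dict(red=(238,208,50,18),spool=(400,180,32,28),charger=(455,230,38,32),brush=(214,195,35,40)).items():
    print(n,abs(a-b)[v:v+h,u:u+w].mean().round(1))
t=np.vstack([x[170:270,180:500] for x in(a,b)]).astype(np.uint8);cv2.imwrite("pics/cmp.png",cv2.resize(t,None,fx=2.5,fy=2.5))
E
```

```text
butt seen 326.2857142857143 226 pred [326.49527786 226.47246231]
red 7.8
spool 6.2
charger 11.2
brush 13.2
```

View pics/cmp.png

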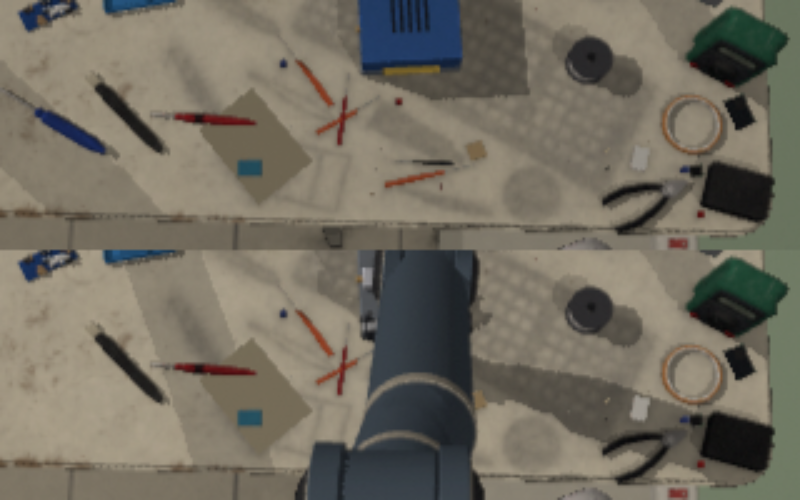

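Before/after views match: brush, red driver, spool and charger have not moved. The driver hasn't slipped either (butt seen at (326.3,226), predicted (326.5,226.5)).

```bash
python3 - <<'E'
from rig import *
s=sense();print(s["time_s"],s["wrist_force"],s["finger_gap"]);finish_job()
E
```

```text
16.275 [-13.80384195  -2.91436409   0.44324416] 0.013056724017293554
the job is handed in; nothing more can be done
```

The cover is open and the idler carriage is pushed back to its stop. The blue screwdriver is still holding it there, and I handed the job in at 16.3 s.

- **Prying:** I gripped the blue screwdriver by its handle and slid the blade about 16 mm into the slot without touching anything. A lift of about 9–12 mm freed the catch and the cover swung fully open. My samples, taken every 3 mm, caught at most 1.6 N of lift, so I didn't see the full release force. The gripper stayed in front of the cover throughout.
- **Carriage:** The push force fell from 10.4 to 4.6 N at about 20 mm of travel, which is the click of the pawl. It rose sharply at about 30 mm, which is the stop. The screwdriver was pressing with about 13.8 N at hand-in.
- **Last checks:** The final picture shows the cover open. The screwdriver had not slipped in the grip. The red screwdriver, brush, spool and charger look unmoved against the first picture.
- **Not seen directly:** The arm hid the blade tip and the pawl from both cameras, so the blade contact and the pawl dropping in are judged from force and travel. One script stopped on a printing error just before the push; it did no harm.

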